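Seat the drilling template on its locating pins

TASK

Take the blue drilling template by its wooden grip, lift it onto the steel drilling fixture with the red dots at the same end, and feel for the three pins by sliding it lightly over their tips until its holes drop over them. Leave it fully home, flat on the steel and let go; work gently, do not force or drop it onto the pins, and leave the vial, the red cap, the brass ring and the hammer where they lie.

Things in the scene. Friction and masses are not known exactly. Their poses are not given: they have to be found in the camera images.
- template: Blue anodised aluminium drilling template, loose: plate 120 (x) by 90 (y) by 6 mm, 0.19 to 0.31 kg, flat on the bench. Origin: centre of its underside, z up. A dark wooden bar grip stands on its centre: 16 mm thick (x; pinch across this), 46 mm long (y), 6 to 42 mm above the underside. Three 10 mm through holes at (x, y) = (30, 0), (-30, 30), (-30, -30) mm. Red dot at its +x end. Lying loose, it takes 1 to 6 N to slide.
- bed: Steel drilling fixture fixed to the bench: 200 (x) by 130 (y) by 24 mm high; two dark feet 12 mm high reach 80 mm to either side in y. Origin: centre of its underside, z up; red dot on top at its +x end. From its top rise three brass pins, 8 mm diameter, 7 mm tall; the upper 2.5 mm taper to a 6 mm flat tip, so a loose template drops on once within about 2 mm of its place.
- bed_mid (a point): Centre of the fixture's top face, axes as the fixture's. Pins at (30+s, 0), (-30+s, 30), (-30+s, -30) mm from here: they are clamped in slots along x at an unmeasured setting s, the same for all, from -10 to +10 mm. The seated template has its centre s along x from here, y centred, x along the fixture's x, underside in this plane (7 mm lower than when on the tips).
- vial: Small clear vial with a white lid, 29 mm diameter, 57 mm high, beyond the fixture's +x end. Origin: centre of its underside. Bystander: leave it where it is.
- red_cap: Red plastic screw cap, 28 mm diameter, 16 mm high, beyond the template's +x end. Origin: centre of its underside. Bystander: leave it where it is.
- mallet: Hammer lying on the bench, 220 mm long along its x. Bystander: leave it where it is.
- ring_gauge: Brass ring, 32 mm diameter, 8 mm high. Origin: centre of its underside. Bystander: leave it where it is.
Mind the look-alikes: they are no part of the job. Leave any pink or turquoise look-alike of the bed alone. Several things look just like the template: the one meant starts farthest to the robot's left.

How it is judged:
By the outcome, as a careful person would: the job done as asked, in the order asked, and still so for the second after the job is handed in, with the robot touching nothing.
It also fails if it takes over 48 s, if anything falls off the work surface, if the arm or the gripper's body presses on something with over 40 N, if the wrist force passes 120 N, or if a joint passes its speed limit or range.

ROBOT

A 6-joint arm with a two-finger parallel gripper is mounted at the origin on the work surface. World frame = base frame: x ahead of the robot, y to its left, z up, the work surface at z = 0. Lengths are in mm, angles in rad, forces in N, time in s.
With the tool pointing down it reaches from about 350 to 875 mm from the base axis. Payload 4.2 kg.
Tool frame: the origin (TCP) lies at the very end of the fingers, on their centre line; the grasp point (between the pads) lies 19 mm behind it; z points along the fingers, y is the line along which they close (so a half turn about z gives the same grasp; the last joint's range is limited). The gripper opens to 85 mm and grips with 20 to 120 N. Pads are 22 mm wide; open, the fingers measure 114 mm over their backs; the gripper's body (76 mm by 85 mm) begins 54 mm behind the grasp point. The pads swing forward as they close: fully open they stand 13 mm farther back than shut.
Start: joints at [-1.022, 0.385, 0.008, 0, -1.194, -0.259], TCP at [178.616, -598.912, 231.312] pointing down, gripper open.
Joint ranges: [-3.14, 3.14], [-1.21, 2.06], [-1.07, 1.41], [-3.16, 2.05], [-2.99, -0.16], [-3.1, 3.1]. Speed limits (rad/s): [2.79, 2.79, 3.14, 3.14, 3.14, 3.14].

INTERFACE

Orientations are given as a unit quaternion [x, y, z, w].
In Python, from bench import arm gives the robot as it stands. The module is installed in compiled form; this text tells all that it offers.
- The arm moves only by the tool drive_tool, never from a script. Its argument "targets" is a list of rows, each a list of 5 numbers: the closure, from -1 (fully open) to 1 (shut), then the shift along the tool's x, y, z in mm, then the turn about the tool's z in degrees. In form: [[grip, tx, ty, tz, roll], ...]. A call has 1 to 12 rows; each row is the pose to reach, as a shift and turn from the pose commanded when the call began, along the tool's axes at that moment; what a row does not reach only later rows make up. A row lasts 1/10 s, in which the tool goes at most 50 mm and 8.59 degrees, less where a joint would pass 70% of its speed; a pose out of reach is approached as far as the arm can. A call with a gripper value outside its range is refused whole. The fingers move at their own pace and stop on an object; the grip force is fixed at half the most. Time passes only in rows, so rows that repeat a pose let the fingers close. It gives the time, the measured TCP pose, the force, the opening and the grip force at its end, in the units of the state.
- arm.read_state(): the state, without advancing time (a new reading comes with each control period).
- arm.get_image(name): name is "scene" or "side" or "wrist"; returns the picture (480x640x3 uint8, blue, green, red); there is no depth.
- arm.camera_params(name): a dict with "fov_y" (degrees; the focal length in pixels is half the picture's height over the tangent of half this angle, whatever the lens; pixels are square), "cx", "cy" (the principal point, pixels), "rvec" (rotation vector, rad) and "tvec" (3), from world to camera coordinates, as OpenCV has them; the wrist camera has in their place "tool_from_camera" (4x4, takes a point from camera to tool coordinates, whose origin is the TCP and whose axes are the flange's). Camera axes: x right, y down, z forward; pixel columns grow to the right and rows downward; lengths in mm; the calibration is good to about 2 mm. A picture is of the moment at which its call begins: read the wrist's pose just before it. camera_params takes no time and is no camera call.
- arm.job_done(): hands the job in; it is judged then, once.
The state is a dict: "clock": time; "joints": joint angles; "joint_vel": joint speeds; "joint_efforts": joint torques, N m; "position": TCP position; "ee_rot": TCP orientation; "contact_force": force on the tool from outside, world axes, zero at the start; "wrist_torque": the same for the moment, N m; "gripper_width": finger opening in mm; "grasp_force": force on a finger pad.
Only numpy, scipy, OpenCV 4.12 (cv2) and the standard library are available. Lean on these libraries where they do the work, as an engineer would, in place of code of your own. Each camera call takes 0.05 s, during which the arm holds its last target. There are 200 camera calls.

## Working session

There is one attempt and no reset: what is moved stays moved. The work goes in short steps, Python scripts to look and compute and a tool call to move; the robot and the scene stay as the last step left them, time stands still between calls to the robot, and variables do not carry over. Pictures are saved under pics/ and viewed, at most 10 in all, crops included, and the job is handed in when it is done.

Besides the shell and the picture viewer there is one more tool, called as name([rows], argument=value, ...), one row to a line, values as JSON. drive_tool: Moves the arm, as the interface text tells. Its arguments: {"type":"object","properties":{"targets":{"type":"array","items":{"type":"array","items":{"type":"number"}}}},"required":["targets"]}

```bash
mkdir -p pics
cat > h.py <<'E'
import numpy as np, cv2
from scipy.spatial.transform import Rotation as R
from bench import arm
def cam(n, st=None):
    p=arm.camera_params(n); f=240/np.tan(np.radians(p['fov_y']/2))
    if 'rvec' in p:
        A=R.from_rotvec(np.ravel(p['rvec'])).as_matrix(); t=np.ravel(p['tvec'])
        return f,p['cx'],p['cy'],A.T,-A.T@t
    T=np.array(p['tool_from_camera']); Q=R.from_quat(st['ee_rot']).as_matrix()
    return f,p['cx'],p['cy'],Q@T[:3,:3],Q@T[:3,3]+np.array(st['position'])
def pt(c,u,v,z):
    f,cx,cy,A,o=c; d=A@np.array([(u-cx)/f,(v-cy)/f,1]); return o+d*(z-o[2])/d[2]
def px(c,P):
    f,cx,cy,A,o=c; q=A.T@(np.array(P)-o); return f*q[0]/q[2]+cx,f*q[1]/q[2]+cy
E
python3 - <<'E'
from h import *
s=arm.read_state(); print(s)
for n in ("scene","side"):
    print({k:np.round(v,3).tolist() if not isinstance(v,str) else v for k,v in arm.camera_params(n).items()})
    cv2.imwrite(f'pics/{n}0.png',arm.get_image(n))
print(arm.camera_params('wrist'))
E
```

```text
{'clock': 0.0, 'joints': array([-1.02242010e+00,  3.85578273e-01,  6.62210930e-03, -4.96658642e-04,
       -1.19401296e+00, -2.58625685e-01]), 'joint_vel': array([ 0.00018897, -0.00012271,  0.00169882,  0.00117748,  0.00072551,
        0.0005802 ]), 'joint_efforts': array([ 3.20261579e-04, -3.92293167e+01,  1.88405460e+01,  4.18624565e+00,
       -4.50421343e-03, -7.05626150e-06]), 'position': array([ 178.43451213, -598.3736802 ,  230.20737669]), 'ee_rot': array([-1.44278259e-01,  9.89536533e-01,  1.08977612e-03, -2.14289059e-04]), 'contact_force': array([-0.0087208 , -0.59930224,  0.07461092]), 'wrist_torque': array([0.01082004, 0.04309961, 0.00709284]), 'grasp_force': 0.0, 'gripper_width': 85.17766095357693}
{'fov_y': 55.071, 'cx': 316.783, 'cy': 239.101, 'rvec': [2.08, 0.496, -0.283], 'tvec': [-476.798, -52.797, 1299.433]}
{'fov_y': 51.897, 'cx': 319.668, 'cy': 235.025, 'rvec': [1.009, -2.437, 1.043], 'tvec': [376.687, 265.298, 946.708]}
{'fov_y': 61.81656181467609, 'cx': 318.5733219637513, 'cy': 238.8092059022665, 'tool_from_camera': array([[-1.09303796e-03, -9.50302795e-01, -3.11325237e-01,
         8.07611283e+01],
       [ 9.99999324e-01, -1.16235750e-03,  3.71134639e-05,
        -6.70318768e-01],
       [-3.97140253e-04, -3.11324986e-01,  9.50303423e-01,
        -1.43496836e+02],
       [ 0.00000000e+00,  0.00000000e+00,  0.00000000e+00,
         1.00000000e+00]])}
```

View pics/scene0.png

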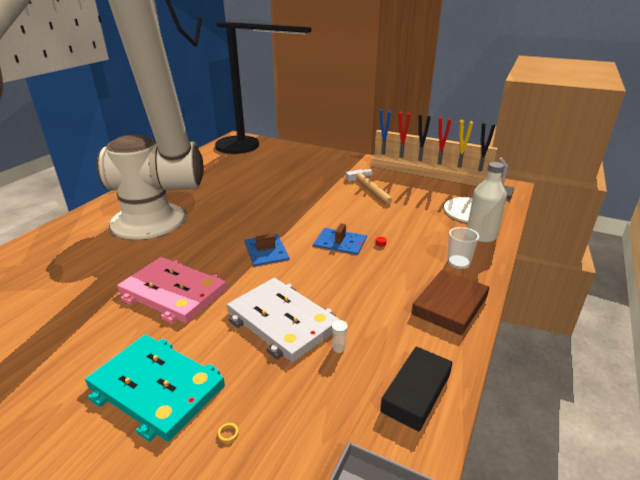

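The scene shows two blue templates at (267,249) and (340,240), and the steel fixture at (282,316). The vial is at (340,336), the red cap at (381,241), the ring at (228,434) and the hammer at (370,185).

Run:
```python
from h import *
c=cam('scene')
for n,u,v,z in [('tA',267,249,6),('tB',340,240,6),('bed',282,316,24),('vial',340,350,0),('cap',381,241,16),('ring',228,434,8),('mallet',355,176,20),('mallet2',388,200,10),('beddot',312,332,24),('yel1',320,318,24),('yel2',290,338,24),('Bdot',362,243,6),('pink',172,290,24)]:
    print(n,pt(c,u,v,z).round())
im=cv2.imread('pics/scene0.png')
cv2.imwrite('pics/crop0.png',cv2.resize(im[215:365,215:405],None,fx=4,fy=4,interpolation=cv2.INTER_CUBIC))
```

```text
tA [386.  17.   6.]
tB [532. 138.   6.]
bed [ 560. -201.   24.]
vial [ 692. -212.    0.]
cap [634. 165.  16.]
ring [ 615. -458.    8.]
mallet [421. 500.  20.]
mallet2 [569. 403.  10.]
beddot [ 634. -215.   24.]
yel1 [ 630. -173.   24.]
yel2 [ 605. -248.   24.]
Bdot [589. 150.   6.]
pink [ 305. -235.   24.]
```

View pics/crop0.png

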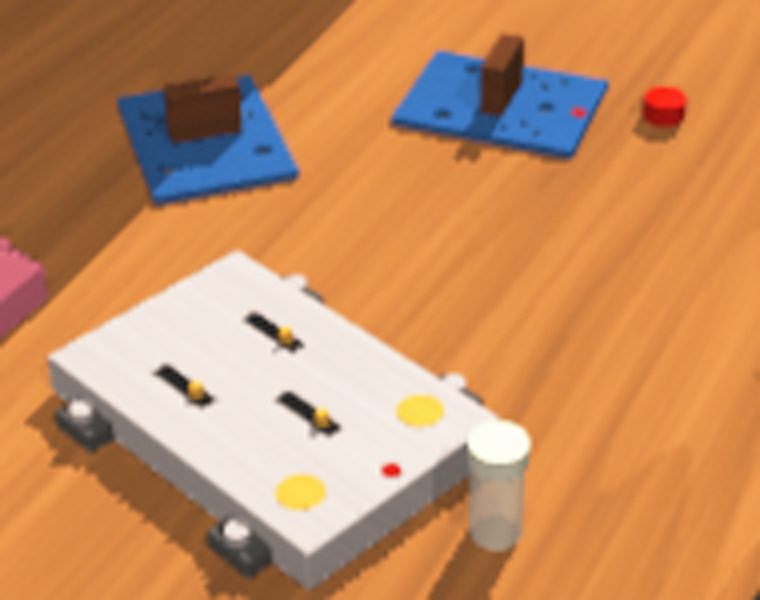

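View pics/side0.png

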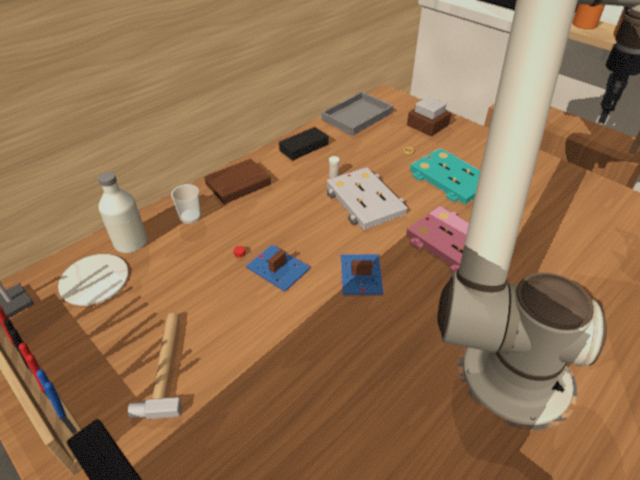

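The template meant is the right one (crop (500,105), y = +138, with the red cap beyond its end). The pins appear in the crop at (286,335), (196,391) and (321,418). Next I'll fit the poses.

Run:
```python
from h import *
c=cam('scene')
def g(l,z): return np.array([pt(c,215+(u-1.5)/4,215+(v-1.5)/4,z) for u,v in l])
T=g([(608,82),(572,155),(392,123),(440,52)],6)
print(T.round(),T.mean(0).round(1))
d=T[[0,1]].mean(0)-T[[2,3]].mean(0); print('yaw',np.degrees(np.arctan2(d[1],d[0])),np.linalg.norm(d))
B=g([(505,415),(310,552),(50,357),(238,250)],24)
print(B.round(),B.mean(0).round(1))
d=B[[0,1]].mean(0)-B[[2,3]].mean(0); print('yaw',np.degrees(np.arctan2(d[1],d[0])),np.linalg.norm(d))
P=g([(321,411),(286,330),(196,385)],31); print(P.round(1), 'tip centroid',P.mean(0))
print('dots',g([(578,113)],6),g([(391,470)],24))
s=arm.read_state(); print(R.from_quat(s['ee_rot']).as_matrix().round(3))
```

```text
[[585. 192.   6.]
 [597. 100.   6.]
 [481.  83.   6.]
 [469. 177.   6.]] [533.  138.1   6. ]
yaw 7.68423877979707 117.59947501475625
[[ 668. -155.   24.]
 [ 627. -279.   24.]
 [ 439. -220.   24.]
 [ 478.  -97.   24.]] [ 552.9 -187.7   24. ]
yaw -17.171496275126454 197.42455789783648
[[ 588.8 -200.2   31. ]
 [ 541.8 -153.6   31. ]
 [ 523.5 -211.3   31. ]] tip centroid [ 551.37983993 -188.35556398   31.        ]
dots [[582.0766399  147.25799071   6.        ]] [[ 635.1045013  -214.95496994   24.        ]]
[[-0.958 -0.286 -0.001]
 [-0.286  0.958  0.002]
 [ 0.     0.002 -1.   ]]
```

drive_tool([
  [-1,-476,286,0,-56],
  [-1,-476,286,0,-56],
  [-1,-476,286,0,-56],
  [-1,-476,286,0,-56],
  [-1,-476,286,0,-56],
  [-1,-476,286,0,-56],
  [-1,-476,286,0,-56],
  [-1,-476,286,0,-56],
  [-1,-476,286,0,-56],
  [-1,-476,286,0,-56],
  [-1,-476,286,0,-56],
  [-1,-476,286,0,-56],
])

```text
clock: 1.3
position: [556.0, -185.0, 230.3]
ee_rot: [-0.594, 0.804, 0.0, 0.0]
contact_force: [0.4, 0.6, -0.7]
gripper_width: 85.4
grasp_force: 0.0
```

drive_tool([
  [-1,0,0,0,0],
  [-1,0,0,0,0],
  [-1,0,0,0,0],
])

```text
clock: 1.6
position: [552.0, -189.9, 231.3]
ee_rot: [-0.591, 0.806, 0.0, -0.0]
contact_force: [0.6, 0.3, -0.2]
gripper_width: 85.7
grasp_force: 0.0
```

```bash
cat > look.py <<'E'
import sys; from h import *
s=arm.read_state(); im=arm.get_image('wrist'); n=sys.argv[1]
cv2.imwrite(f'pics/{n}.png',im)
q=R.from_quat(s['ee_rot']).as_matrix()
np.savez(f'{n}.npz',position=s['position'],ee_rot=s['ee_rot'])
print(s['clock'],s['position'].round(1),'yaw_y',np.degrees(np.arctan2(q[1,1],q[0,1])).round(2),q[:,2].round(3),s['joints'].round(2))
E
python3 look.py w1
```

```text
1.6 [ 552.  -189.9  231.3] yaw_y 162.5 [-0.  0. -1.] [-0.05  0.32 -0.1  -0.   -1.16 -0.25]
```

View pics/w1.png

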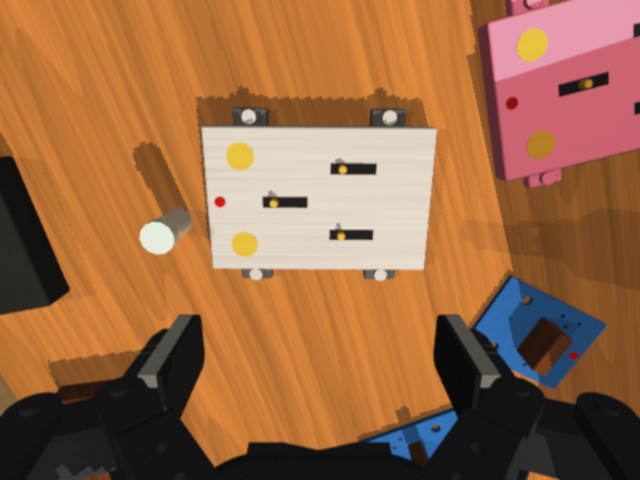

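Wrist view: the bed's corners are (202,127), (437,127), (425,270) and (213,270), and the pins are near (274,203), (343,169) and (341,236). The vial is at (160,236).

```bash
cat > pins.py <<'E'
from h import *
im=cv2.imread('pics/w1.png'); c=cam('wrist',dict(np.load('w1.npz')))
h=cv2.cvtColor(im,cv2.COLOR_BGR2HSV)
P=[]
for u,v in [(274,203),(343,169),(341,236)]:
    w=h[v-9:v+10,u-9:u+10]; m=((w[...,1]>130)&(w[...,2]>90)&(abs(w[...,0].astype(int)-20)<12))
    y,x=np.nonzero(m); a,b=u-9+x.mean(),v-9+y.mean(); P.append(pt(c,a,b,30)); print(m.sum(),a,b,P[-1].round(1))
P=np.array(P)[:,:2]
B=np.array([pt(c,u,v,24) for u,v in [(202,127),(213,269.5),(425,269.5),(437,127)]])[:,:2]
print(B.round(1),B.mean(0),[np.linalg.norm(B[i]-B[i-1]).round(1) for i in range(4)])
d=B[:2].mean(0)-B[2:].mean(0); yb=np.arctan2(d[1],d[0])
M=np.array([[30,0],[-30,30],[-30,-30.]])
mc=P.mean(0); Mc=M-M.mean(0); Pc=P-mc
best=np.arctan2((Mc[:,0]*Pc[:,1]-Mc[:,1]*Pc[:,0]).sum(),(Mc*Pc).sum())
o=mc-np.array([[np.cos(best),-np.sin(best)],[np.sin(best),np.cos(best)]])@M.mean(0)
print('bed yaw',np.degrees(yb),'pins yaw',np.degrees(best),'seat',o, 'dists',[np.linalg.norm(P[i]-P[i-1]).round(1) for i in range(3)])
e=np.array([np.cos(yb),np.sin(yb)]); r=o-B.mean(0); print('s',r@e,'lat',r@[-e[1],e[0]])
E
python3 pins.py
```

```text
70 273.3857142857143 202.5 [ 589.1 -203.1   30. ]
71 342.3521126760563 169.05633802816902 [ 522.9 -212.9   30. ]
63 340.7936507936508 235.23809523809524 [ 541.2 -156.3   30. ]
[[ 625.7 -281.6]
 [ 666.2 -158.3]
 [ 475.3  -97.8]
 [ 436.7 -221.7]] [ 550.95465194 -189.83238422] [np.float64(198.3), np.float64(129.8), np.float64(200.3), np.float64(129.8)]
bed yaw -17.571308019227192 pins yaw -18.47767909241878 seat [ 560.54778563 -193.94128744] dists [np.float64(67.0), np.float64(66.8), np.float64(59.5)]
s 10.385984093332063 lat -1.0210945235522308
```

drive_tool([
  [-1,-307,117,50,-25.2],
  [-1,-307,117,50,-25.2],
  [-1,-307,117,50,-25.2],
  [-1,-307,117,50,-25.2],
  [-1,-307,117,50,-25.2],
  [-1,-307,117,50,-25.2],
  [-1,-307,117,50,-25.2],
  [-1,-307,117,50,-25.2],
  [-1,-307,117,50,-25.2],
  [-1,-307,117,50,-25.2],
  [-1,-307,117,50,-25.2],
  [-1,-307,117,50,-25.2],
])

```text
clock: 2.85
position: [533.4, 138.0, 181.6]
ee_rot: [0.753, -0.658, 0.0, -0.0]
contact_force: [0.8, 0.1, -0.6]
gripper_width: 85.4
grasp_force: 0.0
```

```bash
python3 look.py w2
```

```text
2.85 [533.4 138.  181.6] yaw_y -172.3 [ 0.  0. -1.] [ 0.55  0.3  -0.25  0.   -1.02 -0.41]
```

View pics/w2.png

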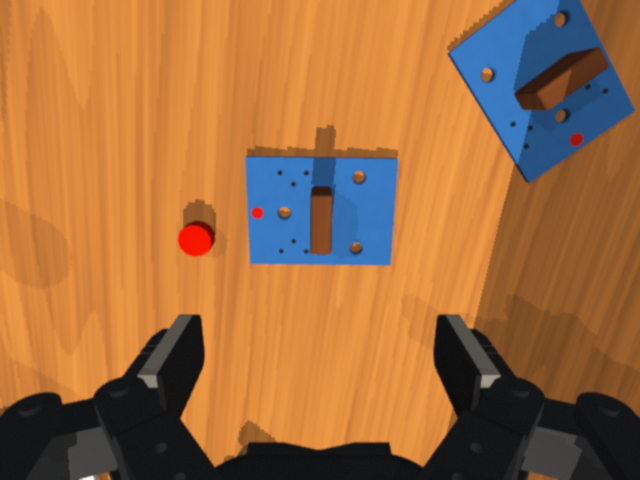

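The template's corners are (247,157), (397,158), (390,264) and (250,264). The red dot is at (257,213) and the cap at (196,238).

Run:
```python
from h import *
c=cam('wrist',dict(np.load('w2.npz')))
B=np.array([pt(c,u,v,6) for u,v in [(247,157),(250,264),(390,264.5),(397.5,158)]])[:,:2]
print(B.round(1),B.mean(0),[np.linalg.norm(B[i]-B[i-1]).round(1) for i in range(4)])
d=B[:2].mean(0)-B[2:].mean(0); print(np.degrees(np.arctan2(d[1],d[0])),pt(c,196.5,239,16))
H=np.array([pt(c,u,v,6) for u,v in [(285,213),(359,177),(356,248)]])[:,:2]; f=H[0]-H[1:].mean(0)
print('holes', (H[0]+H[1:].mean(0))/2, np.linalg.norm(f),np.degrees(np.arctan2(f[1],f[0])))
```

```text
[[594.2 102.2]
 [584.7 192. ]
 [465.9 176.5]
 [477.   87.2]] [530.46099696 139.48388162] [np.float64(118.2), np.float64(90.3), np.float64(119.8), np.float64(90.0)]
7.339737134012871 [628.18762131 171.79302201  16.        ]
holes [530.33618671 139.55149625] 59.45973445440025 7.220863405293284
```

drive_tool([
  [-1,-1.9,2.8,40,0.4],
  [-1,-1.9,2.8,80,0.4],
  [-1,-1.9,2.8,120,0.4],
  [-1,-1.9,2.8,145,0.4],
  [-1,-1.9,2.8,158,0.4],
  [-1,-1.9,2.8,166,0.4],
  [-1,-1.9,2.8,167,0.4],
  [-1,-1.9,2.8,167,0.4],
])

```text
clock: 3.7
position: [531.0, 141.0, 15.3]
ee_rot: [0.751, -0.66, 0.0, -0.001]
contact_force: [0.7, 0.3, 0.6]
gripper_width: 85.3
grasp_force: 0.0
```

drive_tool([
  [0,0,0,0,0],
  [0.3,0,0,0,0],
  [0.6,0,0,0,0],
  [0.8,0,0,0,0],
  [1,0,0,0,0],
  [1,0,0,0,0],
  [1,0,0,0,0],
  [1,0,0,0,0],
])

```text
clock: 4.5
position: [530.6, 140.9, 14.8]
ee_rot: [0.751, -0.66, 0.0, -0.0]
contact_force: [-0.6, 1.2, 5.6]
gripper_width: 15.2
grasp_force: 60.4
```

drive_tool([
  [1,0,0,-3,0],
  [1,0,0,-10,0],
  [1,0,0,-25,0],
  [1,0,0,-50,0],
  [1,0,0,-80,0],
  [1,0,0,-100,0],
  [1,0,0,-100,0],
  [1,0,0,-100,0],
  [1,0,0,-100,0],
])

```text
clock: 5.4
position: [528.9, 140.0, 112.7]
ee_rot: [0.751, -0.66, -0.001, 0.002]
contact_force: [-0.2, -0.6, -2.0]
gripper_width: 15.0
grasp_force: 59.7
```

```bash
python3 look.py w3
```

```text
5.4 [528.9 140.  112.7] yaw_y -172.63 [-0.003 -0.001 -1.   ] [ 0.55  0.37 -0.34 -0.   -0.86 -0.43]
```

View pics/w3.png

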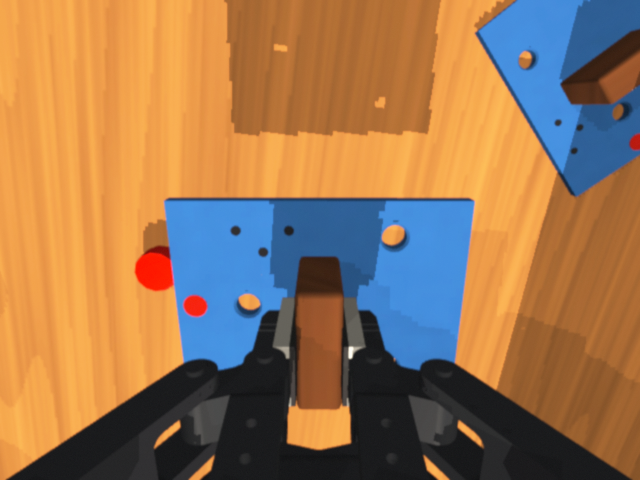

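The template is held level. The rear corners are (166,199) and (473,199), with holes at (249,302) and (393.5,235.5). Next is the template's offset in the tool frame.

Run:
```python
from h import *
p=arm.camera_params('wrist');T=np.array(p['tool_from_camera']);f=240/np.tan(np.radians(p['fov_y']/2))
def tp(u,v,z=8.8):
    d=T[:3,:3]@[(u-p['cx'])/f,(v-p['cy'])/f,1]; return (T[:3,3]+d*(z-T[2,3])/d[2])[:2]
c1,c2,h0,h1=[tp(*q) for q in [(166,199),(473.5,199),(249,302),(393.5,235.5)]]
print(c1,c2,np.linalg.norm(c1-c2),h0,h1)
# template x=-tool y, template y=-tool x (yaw a)
for A,B,MA,MB in[(c1,c2,(60,-45),(-60,-45)),(h0,h1,(30,0),(-30,-30))]:
    a=np.array([-A[1],-A[0]]);b=np.array([-B[1],-B[0]]);MA=np.array(MA);MB=np.array(MB)
    d=a-b;m=MA-MB;ang=np.arctan2(d[1],d[0])-np.arctan2(m[1],m[0]);r=R.from_euler('z',ang).as_matrix()[:2,:2]
    o=(a+b)/2-r@((MA+MB)/2);print('ang',np.degrees(ang),'centre tool x,y',-o[1],-o[0],np.linalg.norm(d),np.linalg.norm(m))
```

```text
[ 47.05015404 -58.37535792] [46.91446046 60.69240192] 119.06783715963255 [  2.75245501 -28.68440338] [32.11344809 30.55998391]
ang -0.06529614645676181 centre tool x,y 1.9823364740625706 1.1072385332957662 119.06783715963255 120.0
ang -0.20244370985827698 centre tool x,y 2.4330451839631877 0.8847907352323087 66.12083893102415 67.08203932499369
```

drive_tool([
  [1,45,2,0,4],
  [1,90,4,0,8],
  [1,135,6,0,12],
  [1,180,8,0,16],
  [1,225,10,0,19],
  [1,265,12,0,22],
  [1,300,14,5,24.5],
  [1,322,14,20,25.2],
  [1,331.6,14.1,40,25.2],
  [1,331.6,14.1,50,25.2],
  [1,331.6,14.1,50,25.2],
  [1,331.6,14.1,50,25.2],
])

```text
clock: 6.65
position: [559.0, -189.4, 64.2]
ee_rot: [-0.59, 0.808, 0.0, -0.0]
contact_force: [-0.5, 0.7, -1.1]
gripper_width: 15.5
grasp_force: 59.5
```

drive_tool([
  [1,0,0,0,0],
  [1,0,0,0,0],
  [1,0,0,0,0],
])

```text
clock: 6.95
position: [559.4, -189.6, 65.1]
ee_rot: [-0.59, 0.808, -0.0, 0.001]
contact_force: [-0.8, -0.1, -0.9]
gripper_width: 14.9
grasp_force: 59.5
```

```bash
python3 look.py w4
```

```text
6.95 [ 559.4 -189.6   65.1] yaw_y 162.25 [ 0.001 -0.    -1.   ] [-0.05  0.49 -0.28  0.   -0.79 -0.26]
```

View pics/w4.png

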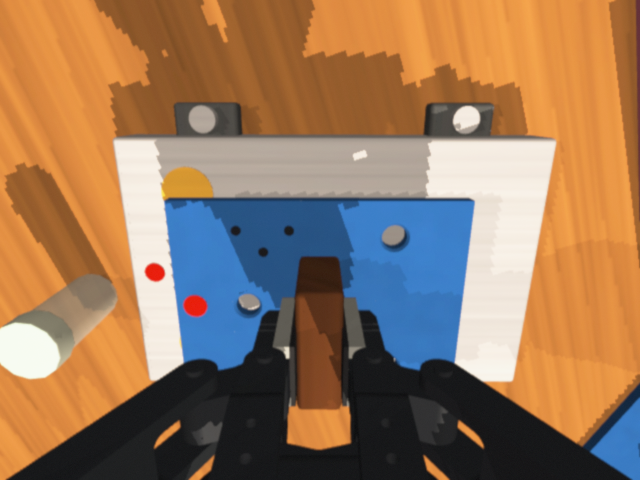

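The red dots are at the same end, (155,272) on the bed and (195,306) on the template, and the edges are parallel. The bed's far corners are (115,138) and (555,138), which lets me check the lateral alignment.

Run:
```python
from h import *
p=arm.camera_params('wrist');T=np.array(p['tool_from_camera']);f=240/np.tan(np.radians(p['fov_y']/2))
def tp(u,v,z):
    d=T[:3,:3]@[(u-p['cx'])/f,(v-p['cy'])/f,1]; return (T[:3,3]+d*(z-T[2,3])/d[2])[:2]
a,b=tp(115,138.5,41.1),tp(555,138.5,41.1); c,d=tp(166,199,8.8),tp(473.5,199,8.8)
print(a,b,c,d,np.linalg.norm(a-b)); print('bed centre tool',(a[0]+b[0])/2-65,(a[1]+b[1])/2,'tmpl',(c[0]+d[0])/2-45,(c[1]+d[1])/2)
```

```text
[ 67.786663   -90.81215412] [ 67.56626332 106.25161104] [ 47.29246285 -58.75937192] [47.15302141 60.30803439] 197.06388840304604
bed centre tool 2.6764631607409513 7.7197284601783025 tmpl 2.222742129829143 0.7743312349717613
```

drive_tool([
  [1,1,1.5,6,0],
  [1,1,1.5,11,0],
  [1,1,1.5,15,0],
  [1,1,1.5,17,0],
  [1,1,1.5,17.5,0],
  [1,1,1.5,17.5,0],
])

```text
clock: 7.6
position: [557.2, -190.6, 46.7]
ee_rot: [-0.589, 0.808, 0.0, -0.0]
contact_force: [0.4, -1.0, -2.4]
gripper_width: 15.2
grasp_force: 59.6
```

drive_tool([
  [1,0,0,0.5,0],
  [1,0,0,1,0],
  [1,0,0,1,0],
])

```text
clock: 7.9
position: [557.2, -190.5, 45.9]
ee_rot: [-0.589, 0.808, -0.0, 0.0]
contact_force: [0.1, 0.2, -2.0]
gripper_width: 14.9
grasp_force: 59.6
```

drive_tool([
  [1,0,0,0.4,0],
  [1,0,0,0.4,0],
])

```text
clock: 8.1
position: [557.2, -190.5, 45.8]
ee_rot: [-0.589, 0.808, -0.0, 0.0]
contact_force: [-0.6, -0.4, 0.9]
gripper_width: 14.9
grasp_force: 59.9
```

drive_tool([
  [1,0,0,0.4,0],
  [1,0,0,0.4,0],
])

```text
clock: 8.3
position: [557.3, -190.5, 45.7]
ee_rot: [-0.589, 0.808, -0.0, 0.0]
contact_force: [-1.7, 0.9, 5.6]
gripper_width: 15.4
grasp_force: 60.5
```

drive_tool([
  [1,0,0,0.4,0],
  [1,0,0,0.4,0],
])

```text
clock: 8.5
position: [557.3, -190.6, 45.7]
ee_rot: [-0.589, 0.808, -0.0, 0.0]
contact_force: [-3.6, 1.4, 7.9]
gripper_width: 15.5
grasp_force: 61.0
```

Contact with the tips is at z = 45.7, as expected. I'll ease off slightly and slide toward bed +x.

drive_tool([
  [1,0,-0.5,-0.2,0],
  [1,0,-1,-0.2,0],
  [1,0,-1.5,-0.2,0],
  [1,0,-1.5,-0.2,0],
])

```text
clock: 8.9
position: [557.4, -190.6, 45.7]
ee_rot: [-0.589, 0.808, 0.001, -0.001]
contact_force: [-4.9, 2.7, 7.9]
gripper_width: 15.1
grasp_force: 61.2
```

drive_tool([
  [1,0,-0.5,0,0],
  [1,0,-1,0,0],
  [1,0,-1,0,0],
])

```text
clock: 9.2
position: [558.2, -191.1, 45.6]
ee_rot: [-0.589, 0.808, 0.001, -0.001]
contact_force: [-4.8, 3.2, 9.0]
gripper_width: 15.0
grasp_force: 61.1
```

drive_tool([
  [1,0,-0.5,0,0],
  [1,0,-1,0,0],
  [1,0,-1,0,0],
])

```text
clock: 9.5
position: [559.1, -191.5, 45.5]
ee_rot: [-0.589, 0.808, 0.001, -0.001]
contact_force: [-4.7, 1.7, 7.5]
gripper_width: 14.9
grasp_force: 61.0
```

drive_tool([
  [1,0,-0.5,0,0],
  [1,0,-1,0,0],
  [1,0,-1,0,0],
])

```text
clock: 9.8
position: [561.3, -191.9, 44.8]
ee_rot: [-0.589, 0.808, -0.0, 0.0]
contact_force: [-0.1, -0.8, -2.1]
gripper_width: 14.9
grasp_force: 59.6
```

drive_tool([
  [1,0,-0.5,0,0],
  [1,0,-1,0,0],
  [1,0,-1,0,0],
])

```text
clock: 10.1
position: [562.5, -192.2, 44.3]
ee_rot: [-0.589, 0.808, 0.0, -0.0]
contact_force: [0.1, -0.1, -2.1]
gripper_width: 15.1
grasp_force: 59.6
```

The force vanished and z fell, so the holes are over the pins. I'll lower gently.

drive_tool([
  [1,0,0,0.6,0],
  [1,0,0,1.2,0],
  [1,0,0,1.8,0],
  [1,0,0,1.8,0],
])

```text
clock: 10.5
position: [562.3, -192.2, 42.8]
ee_rot: [-0.589, 0.808, 0.0, -0.0]
contact_force: [-0.1, -0.1, -1.6]
gripper_width: 14.9
grasp_force: 59.6
```

drive_tool([
  [1,0,0,0.5,0],
  [1,0,0,1,0],
  [1,0,0,1.5,0],
  [1,0,0,1.5,0],
])

```text
clock: 10.9
position: [562.3, -192.2, 41.4]
ee_rot: [-0.589, 0.808, 0.0, -0.0]
contact_force: [-0.6, -0.5, -2.3]
gripper_width: 15.3
grasp_force: 59.6
```

drive_tool([
  [1,0,0,0.5,0],
  [1,0,0,1,0],
  [1,0,0,1.5,0],
  [1,0,0,1.5,0],
])

```text
clock: 11.3
position: [562.3, -192.2, 39.9]
ee_rot: [-0.589, 0.808, 0.0, -0.0]
contact_force: [-0.4, 0.2, -2.1]
gripper_width: 14.9
grasp_force: 59.6
```

drive_tool([
  [1,0,0,0.4,0],
  [1,0,0,0.8,0],
  [1,0,0,0.8,0],
])

```text
clock: 11.6
position: [562.3, -192.2, 39.1]
ee_rot: [-0.589, 0.808, 0.0, -0.0]
contact_force: [-0.3, 0.1, -1.5]
gripper_width: 14.6
grasp_force: 59.6
```

drive_tool([
  [1,0,0,0.3,0],
  [1,0,0,0.6,0],
  [1,0,0,0.6,0],
])

```text
clock: 11.9
position: [562.4, -192.2, 38.8]
ee_rot: [-0.589, 0.808, -0.0, 0.0]
contact_force: [0.4, 0.3, -0.7]
gripper_width: 14.9
grasp_force: 59.9
```

Touching the steel at 38.8, 7 mm below the tips. A hair more pressure, then open.

drive_tool([
  [1,0,0,0.3,0],
  [1,0,0,0.3,0],
])

```text
clock: 12.1
position: [562.4, -192.2, 38.8]
ee_rot: [-0.589, 0.808, -0.0, 0.0]
contact_force: [-1.0, 1.5, 3.1]
gripper_width: 14.9
grasp_force: 60.3
```

drive_tool([
  [0.7,0,0,0,0],
  [0.4,0,0,0,0],
  [0.1,0,0,0,0],
  [-0.3,0,0,0,0],
  [-0.3,0,0,0,0],
  [-0.3,0,0,0,0],
])

```text
clock: 12.7
position: [562.5, -192.2, 38.2]
ee_rot: [-0.589, 0.808, -0.0, 0.0]
contact_force: [0.2, -0.4, -0.1]
gripper_width: 55.7
grasp_force: 0.0
```

drive_tool([
  [-0.3,0,0,-5,0],
  [-0.3,0,0,-20,0],
  [-0.3,0,0,-50,0],
  [-0.3,0,0,-90,0],
  [-0.3,0,0,-120,0],
  [-0.3,0,0,-120,0],
  [-0.3,0,0,-120,0],
])

```text
clock: 13.4
position: [562.5, -192.1, 159.3]
ee_rot: [-0.589, 0.808, -0.0, 0.001]
contact_force: [0.1, -0.2, -0.9]
gripper_width: 55.6
grasp_force: 0.0
```

```bash
python3 look.py w5
```

```text
13.4 [ 562.5 -192.1  159.3] yaw_y 162.19 [ 0.002  0.    -1.   ] [-0.06  0.39 -0.17 -0.   -1.   -0.25]
```

View pics/w5.png

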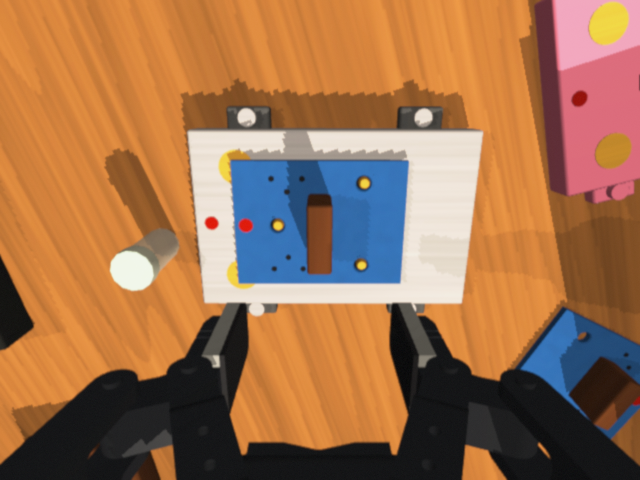

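All three brass pins show through the holes at (278,226), (364,184) and (361,265). The template lies flat with its red dot at the bed's dot end, and the gripper is clear.

```bash
python3 -c "from bench import arm; print(arm.job_done())"
```

```text
the job is handed in; nothing more can be done
None
```

The blue template is flat on the steel fixture with all three pins through its holes and the red dots at the same end; the gripper has let go and is clear, the bystanders were left alone, and the job was handed in at about 13.4 s.

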